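# Size a brass bar in the taper gauge

### The arm

A 6-joint arm with a two-finger parallel gripper is mounted at the origin on a cart in front of the work surface, level with it; the furniture and walls round the work are solid. World frame = base frame: x ahead of the robot, y to its left, z up, the work surface at z = 0. Lengths are in m, angles in rad, forces in N, time in s.
With the tool pointing down it reaches from about 0.425 to 0.95 m from the base axis. Payload 3.5 kg.
Tool frame: the origin (TCP) lies midway between the tips of the shut fingers; the grasp point (between the pads) lies 19 mm behind it; z points along the fingers, y is the line along which they close (so a half turn about z gives the same grasp; the last joint's range is limited). The gripper opens to 85 mm and grips with 20 to 120 N. Pads are 22 mm wide; open, the fingers measure 114 mm over their backs; the gripper's body (76 mm by 85 mm) begins 54 mm behind the grasp point. The pads swing forward as they close: fully open they stand 13 mm farther back than shut.
Start: joints at [-0.15, 0.286, 1.577, -0, 1.279, -0.15], TCP at [0.675, 0, 0.231] pointing down, gripper open.
Joint ranges: [-2.77, 2.77], [-0.9, 2.22], [0.21, 2.48], [-1.53, 4.67], [0.24, 2.81], [-2.84, 2.84]. Speed limits (rad/s): [2.79, 2.79, 3.14, 3.14, 3.14, 3.14].

### API

Orientations are given as a unit quaternion [x, y, z, w].
In Python, from plant import get_state, read_camera, ctrl gives the robot as it stands.
- The arm moves only by the shell command python3 -m crank 'ROWS' [FORCE]. ROWS is JSON, a list of rows, each a list of 3 entries, a list of its own where there are three numbers: the shift along the tool's x, y, z in mm, then the turn about the tool's z in degrees, then the closure in counts, from 0 (fully open) to 255 (shut). In form: [[[tx, ty, tz], yaw, claw], ...]. A call has 1 to 10 rows; each row is the pose to reach, as a shift and turn from the pose commanded when the call began, along the tool's axes at that moment; what a row does not reach only later rows make up. A row lasts 1/10 s, in which the tool goes at most 50 mm and 8.59 degrees, less where a joint would pass 70% of its speed; a pose out of reach is approached as far as the arm can. A call with a gripper value outside its range is refused whole. The fingers move at their own pace and stop on an object; FORCE is the grip in N (left out, the last holds). Time passes only in rows, so rows that repeat a pose let the fingers close. It gives the time, the measured TCP pose, the force, the opening and the grip force at its end, in the units of the state.
- get_state(): the state, without advancing time (a new reading comes with each control period).
- read_camera(name): name is "scene" or "side" or "wrist"; returns a dict with "frame" (400x640x3 uint8, blue, green, red), "range_z" (400x640 float32, m along the optical axis (not along the pixel's ray), 0 where there is no reading), "vfov" (degrees; the focal length in pixels is half the picture's height over the tangent of half this angle, whatever the lens; pixels are square), "cx", "cy" (the principal point, pixels), "origin" and "orientation" of the camera in the world. Camera axes: x right, y down, z forward; pixel columns grow to the right and rows downward; lengths in m; the calibration is good to about 2 mm. A picture is of the moment at which its call begins.
- ctrl.sign_off(): hands the job in; it is judged then, once.
The state is a dict: "time": time; "qpos": joint angles; "dq": joint speeds; "joint_efforts": joint torques, N m; "eef_pos": TCP position; "tcp_rot": TCP orientation; "contact_force": force on the tool from outside, world axes, zero at the start; "wrist_torque": the same for the moment, N m; "opening": opening from 0.0 (shut) to 1.0 (fully open); "finger_force": force on a finger pad.
Only numpy, scipy, OpenCV 4.12 (cv2) and the standard library are available. Lean on these libraries where they do the work, as an engineer would, in place of code of your own. Each camera call takes 0.05 s, during which the arm holds its last target. There are 200 camera calls.

### The job

Slide the brass bar, round nose first and lying flat, along the straight fence into the tapered slot of the gauge until it wedges firmly between fence and tapered cheek, without ramming it. Then record the reading: slide the red rider back along the fence until its blade just meets the bar's nose, gently, so that the bar stays wedged where it stopped. Let go of everything and leave the other things on the table alone.

Things in the scene. Friction and masses are not known exactly. Their poses are not given: they have to be found in the camera images.
- stock_center (a point): Centre (half-way up) of the loose brass bar: 150 mm long, 44 mm wide, 28 mm high, about 0.5 kg, square tail, half-round nose (radius 22 mm), a black dot on top near the tail. It starts flat on the table. Its x axis points to the nose, z up
- stock_nose (a point): Foremost point of the bar's round nose, half-way up (14 mm above its underside), 75 mm ahead of the centre; same axes as the bar
- fence: Straight aluminium fence of the gauge, fixed to the table, 24 mm high, 28 mm thick. x points into the slot, the way the bar is pushed; y across the slot to the cheek; z up. Origin: on the table at the fence's inner face (y = 0), near the mouth. It runs from x = -10 to 270 mm; a steel block 20 mm high closes the slot at x = 263 mm. The slot's floor is the table
- cheek: Tapered cheek, an aluminium bar 195 x 26 x 24 mm with two black knobs (38 mm high); its inner face nears the fence by 1 mm in 5 along x. It is locked up to 30 mm forward or back along x, and does not yield. Axes as the fence; origin on the fence's inner face line, at the fence's origin when set to zero. Its mouth end is 10 mm ahead of the origin, where the slot is 65 mm wide
- rider: Red rider on the fence, slides with about 1 N of friction and stays where left. Axes as the fence; origin at table level, at the fence's inner face, in the blade's flat face that looks to the mouth. Blade: 0 to 26 mm from the fence, 6 to 36 mm up. Upright tab above the fence: 12 mm thick along x, 26 mm wide, 34 to 70 mm up. Starts near the closed end, can travel 150 mm to the mouth
- rider_blade (a point): Middle of the flat face of the rider's blade that meets the nose, 22 mm from the fence, 14 mm above the table
- rider_tab (a point): Middle of the far face of the rider's upright tab (the face turned away from the mouth), 55 mm above the table; push here toward the mouth (minus x of the fence)
- cup_white: White cup, 76 mm wide, 98 mm high, a bystander; origin under its centre
- glue_bottle: White glue bottle with an orange tip, 52 mm wide, 142 mm high, a bystander; origin under its centre
- red_float: Red plaster float, 76 x 107 x 35 mm, a bystander; origin under its centre
- brush_red: Red-handled brush, 159 mm long, a bystander; origin under its centre

How it is judged:
By the outcome, as a careful person would: the job done as asked, in the order asked, and still so for the second after the job is handed in, with the robot touching nothing.
It also fails if it takes over 59 s, if anything falls off the work surface, if the arm or the gripper's body presses on something with over 40 N, if the wrist force passes 120 N, or if a joint passes its speed limit or range.

## Working session

There is one attempt and no reset: what is moved stays moved. The work goes in short steps, Python scripts to look and compute and a shell command to move; the robot and the scene stay as the last step left them, time stands still between calls to the robot, and variables do not carry over. Pictures are saved under pics/ and viewed, at most 12 in all, crops included, and the job is handed in when it is done.

```bash
mkdir -p pics
cat > h.py <<'E'
import numpy as np,cv2,json
from plant import get_state,read_camera,ctrl
from scipy.spatial.transform import Rotation as R
def cam(n):
    c=read_camera(n); c['R']=R.from_quat(c['orientation']).as_matrix() if np.size(c['orientation'])==4 else np.array(c['orientation'])
    c['f']=200/np.tan(np.radians(c['vfov'])/2); return c
def cloud(c):
    v,u=np.mgrid[0:400,0:640]; z=c['range_z']
    p=np.stack([(u-c['cx'])/c['f']*z,(v-c['cy'])/c['f']*z,z],-1)
    return p@c['R'].T+np.array(c['origin'])
def ray(c,uv,h):
    uv=np.atleast_2d(uv).astype(float)
    d=np.c_[(uv-[c['cx'],c['cy']])/c['f'],np.ones(len(uv))]@c['R'].T
    o=np.array(c['origin']); return o+d*((h-o[2])/d[:,2])[:,None]
E
python3 - <<'E'
from h import *
for n in ['scene','side']:
    c=cam(n); cv2.imwrite(f'pics/{n}0.png',c['frame']); np.save(f'pics/{n}0.npy',cloud(c))
    print(n,c['origin'],c['R'].round(3).tolist(),c['vfov'],c['cx'],c['cy'])
print(get_state())
E
```

```text
scene [-0.16583645 -0.62483672  0.96067633] [[0.693, -0.484, 0.534], [-0.72, -0.467, 0.513], [0.002, -0.74, -0.672]] 48.91757327844626 318.3727837940533 199.61052507221152
side [ 0.34604726 -0.63050396  0.53629538] [[0.959, -0.14, 0.247], [-0.284, -0.526, 0.802], [0.018, -0.839, -0.544]] 57.57937238383039 314.6624532960185 200.57995851968303
{'time': 0.1, 'qpos': array([-1.50017635e-01,  2.87080738e-01,  1.57802929e+00, -6.92329856e-06,
        1.27863167e+00, -1.50004650e-01]), 'dq': array([-1.42676704e-05, -4.28950773e-03, -9.92380213e-04, -1.30470265e-03,
       -5.33856683e-05, -1.65458150e-04]), 'joint_efforts': array([ 1.14915063e-03, -4.07295120e+01, -2.93698221e+01, -1.06323112e-04,
        3.42678482e-03, -4.41654265e-06]), 'eef_pos': array([6.74399445e-01, 1.06793658e-04, 2.30083785e-01]), 'tcp_rot': array([ 7.07110256e-01,  7.07102490e-01, -6.40383077e-04, -8.62852242e-04]), 'contact_force': array([ 0.35249178,  0.10624413, -0.42211153]), 'wrist_torque': array([ 0.03127739, -0.00607357, -0.02657709]), 'finger_force': 0.0, 'opening': 0.9991137139943133}
```

View pics/scene0.png

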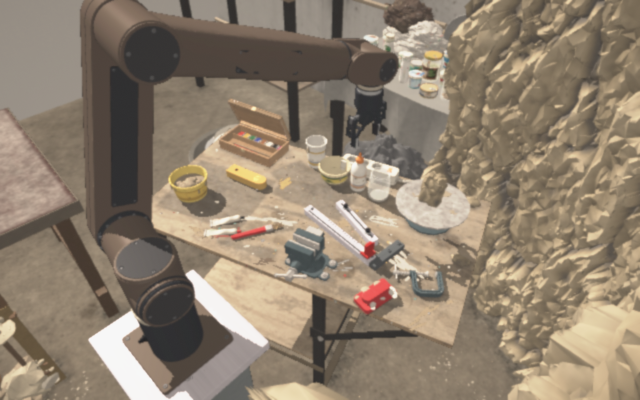

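View pics/side0.png

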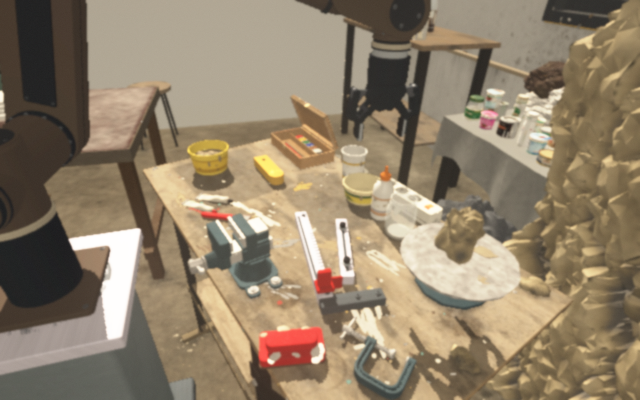

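The scene view shows the fence from about (308,208) to (372,255), with the red rider at (370,250) and the cheek at (357,220). The yellow bar is at (247,177). The side view has the fence running from (300,215) to (325,285), the cheek at (345,250) and the bar at (268,170). The slot mouth faces away from the side camera, toward +y.

Run:
```python
from h import *
for n,(x,y,w,h),s in [('side',(240,140,160,180),3.3),('scene',(215,155,180,120),4.4)]:
    I=cv2.imread(f'pics/{n}0.png');P=np.load(f'pics/{n}0.npy')
    cv2.imwrite(f'pics/{n}0c.png',cv2.resize(I[y:y+h,x:x+w],None,fx=s,fy=s,interpolation=cv2.INTER_CUBIC))
    H=cv2.cvtColor(I,cv2.COLOR_BGR2HSV)
    m=cv2.inRange(H,(18,140,120),(32,255,255))
    k,l,st,ce=cv2.connectedComponentsWithStats(m)
    for i in range(1,k):
        if st[i,4]>60:
            q=P[l==i]; print(n,'yellow',st[i],np.median(q,0).round(3),np.percentile(q[:,2],[5,50,95]).round(3))
            t=q[q[:,2]>np.percentile(q[:,2],95)-.008]; b=cv2.minAreaRect((t[:,:2]*1000).astype(np.float32));print(b)
    m=cv2.inRange(H,(0,0,170),(180,60,255))
    k,l,st,ce=cv2.connectedComponentsWithStats(m)
    for i in range(1,k):
        q=P[l==i]
        if st[i,4]>60 and abs(np.median(q[:,2])-.02)<.02: print(n,'white',st[i],np.median(q,0).round(3),cv2.minAreaRect((q[:,:2]*1000).astype(np.float32)))
```

```text
side yellow [188 140  41  35 986] [0.331 0.391 0.047] [0.006 0.047 0.068]
((325.3128967285156, -70.00872802734375), (1120.3348388671875, 116.50695037841797), 89.23297119140625)
side yellow [254 158  29  27 248] [0.489 0.29  0.017] [0.002 0.017 0.027]
((443.2027587890625, -115.59637451171875), (1045.17431640625, 76.72561645507812), 83.51327514648438)
side yellow [350 196  21   7  78] [0.696 0.107 0.017] [0.01  0.017 0.024]
((697.6513061523438, 107.12276458740234), (14.029202461242676, 53.546546936035156), 60.727622985839844)
side white [  0  91   5  29 116] [-0.47   1.14   0.024] ((-283.4363708496094, 732.04443359375), (42.95552444458008, 1258.1182861328125), 24.067628860473633)
side white [196 193  32   8 150] [0.319 0.245 0.003] ((326.2959899902344, 245.99191284179688), (36.8206672668457, 90.25520324707031), 67.25830078125)
side white [183 200  30  10 149] [0.283 0.217 0.004] ((329.99755859375, -186.02090454101562), (67.02134704589844, 887.0170288085938), 6.388932228088379)
side white [231 202  50  31 509] [0.412 0.093 0.001] ((413.61065673828125, -210.783447265625), (843.1384887695
[... 2050 characters left out ...]
84.2534790039062, 95.78939819335938), 64.70987701416016)
scene white [389 251  41  28 397] [ 0.566 -0.254  0.002] ((240.650146484375, -456.0416564941406), (873.0795288085938, 112.35940551757812), 29.884126663208008)
scene white [ 186  269   82   79 1852] [ 0.13  -0.006  0.001] ((190.11253356933594, 47.5931396484375), (1509.506591796875, 195.8413848876953), 69.3516845703125)
scene white [390 286   8  13  68] [ 0.461 -0.293  0.02 ] ((461.0779113769531, -294.0726013183594), (34.29902648925781, 20.772586822509766), 34.970577239990234)
scene white [  88  309  106   91 3120] [-0.112  0.048  0.001] ((-125.07989501953125, 88.48455810546875), (1425.34814453125, 199.25363159179688), 82.64994812011719)
```

View pics/side0c.png

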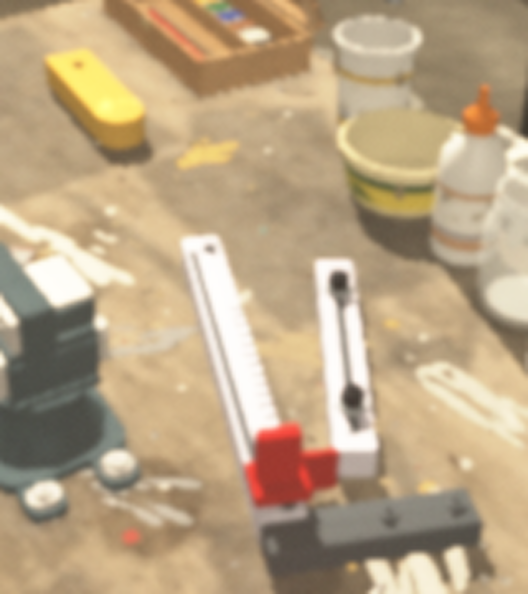

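The crop shows the bar's dot (tail) at crop (80,60), which is pixel (264,158). The round nose points toward the camera at crop (130,140). The fence runs from crop (200,240) to (270,450), with the cheek to its right and the rider near the closed end.

Run:
```python
from h import *
c=cam('wrist'); cv2.imwrite('pics/w0.png',c['frame']); print(c['origin'],c['R'].round(3).tolist(),c['vfov'])
for n in ['side','scene']:
    P=np.load(f'pics/{n}0.npy'); I=cv2.imread(f'pics/{n}0.png'); H=cv2.cvtColor(I,cv2.COLOR_BGR2HSV)
    m=(cv2.inRange(H,(18,140,120),(32,255,255))>0)&(np.linalg.norm(P[...,:2]-[.49,.29],axis=-1)<.12)&(P[...,2]>.022)
    print(n,'bar top',m.sum(),P[m][:,2].mean(),cv2.minAreaRect((P[m][:,:2]*1000).astype(np.float32)))
    m=(cv2.inRange(H,(0,0,150),(180,60,255))>0)&(abs(P[...,2]-.023)<.006)&(P[...,1]<.16)&(P[...,1]>-.2)&(P[...,0]>.4)&(P[...,0]<.68)
    k,l,st,ce=cv2.connectedComponentsWithStats(m.astype(np.uint8))
    for i in range(1,k):
        if st[i,4]>40: print(n,st[i,4],cv2.minAreaRect((P[l==i][:,:2]*1000).astype(np.float32)))
```

```text
[0.67484137 0.08414773 0.37273768] [[1.0, -0.001, -0.003], [-0.001, -0.945, -0.326], [-0.002, 0.326, -0.945]] 64.72455918218014
side bar top 106 0.02541668553190766 ((494.669677734375, 339.09149169921875), (36.924285888671875, 142.0159149169922), 13.65178394317627)
side 804 ((520.4946899414062, -28.477745056152344), (234.89405822753906, 28.317441940307617), 85.22203063964844)
side 586 ((591.2478637695312, -58.67589569091797), (195.3585968017578, 26.034921646118164), 73.98180389404297)
side 52 ((506.1426696777344, -186.54718017578125), (9.813295364379883, 27.967466354370117), 73.51520538330078)
scene bar top 0 nan ((0.0, 0.0), (0.0, 0.0), 0.0)
scene 378 ((590.92724609375, -54.444190979003906), (198.14938354492188, 27.80352020263672), 73.85626220703125)
scene 642 ((518.1051635742188, -45.37400817871094), (279.74163818359375, 32.28975296020508), 85.05374908447266)<stdin>:6: RuntimeWarning: Mean of empty slice.
  ret = ret.dtype.type(ret / rcount)
```

View pics/w0.png

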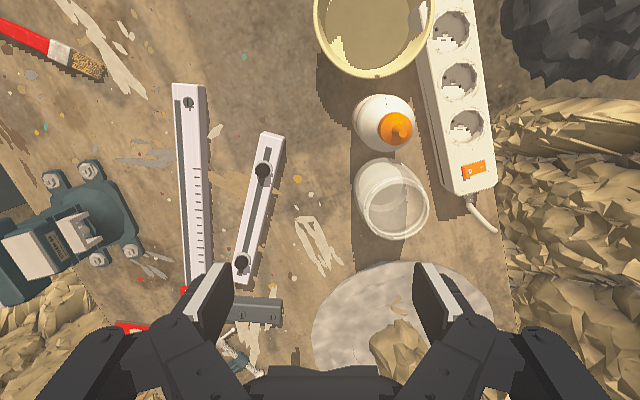

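Wrist view shows the fence mouth end at (188,84), its inner edge facing right, the cheek from (272,132) to (245,280), and a clear path from there to the bar. The tool's x is world +y and its y is world +x. I'll move over the bar.

```bash
python3 -m crank '[[[50,-29,0],-7,0],[[100,-58,0],-13.7,0],[[150,-87,0],-13.7,0],[[200,-116,0],-13.7,0],[[250,-145,0],-13.7,0],[[300,-175,0],-13.7,0],[[300,-175,0],-13.7,0],[[300,-175,0],-13.7,0]]'
python3 - <<'E'
from h import *
c=cam('wrist'); cv2.imwrite('pics/w1.png',c['frame']); P=cloud(c); np.save('pics/w1.npy',P)
H=cv2.cvtColor(c['frame'],cv2.COLOR_BGR2HSV)
m=cv2.inRange(H,(18,120,90),(32,255,255))
k,l,st,ce=cv2.connectedComponentsWithStats(m)
for i in range(1,k):
    if st[i,4]>800:
        q=P[l==i]; zt=q[:,2]; t=q[abs(zt-.028)<.004]; print(st[i],np.percentile(zt,[5,50,95]).round(4),len(t))
        if len(t)>100: print(cv2.minAreaRect((t[:,:2]*1000).astype(np.float32)))
s=get_state();print(s['eef_pos'],R.from_quat(s['tcp_rot']).as_matrix().round(4))
E
```

```text
time: 0.95
eef_pos: [0.4966, 0.3042, 0.231]
tcp_rot: [0.615, 0.788, -0.0, -0.001]
contact_force: [0.4, -0.7, 0.5]
opening: 1.0
finger_force: 0.0
[  96    0  148   70 3025] [0.0183 0.0609 0.0708] 90
[ 314   56   45  142 5463] [0.0266 0.0279 0.0292] 5425
((498.34796142578125, 348.4461669921875), (44.010284423828125, 148.98899841308594), 12.229867935180664)
[345 209  56  28 835] [-0.0005  0.0007  0.002 ] 0
[0.4981679  0.30215912 0.23100855] [[-2.416e-01  9.704e-01 -6.000e-04]
 [ 9.704e-01  2.416e-01 -2.000e-04]
 [-1.000e-04 -6.000e-04 -1.000e+00]]
```

View pics/w1.png

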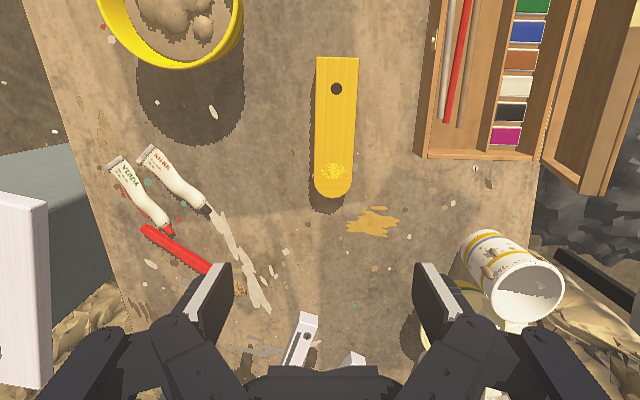

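The bar is clear, with its dot at (336,88), its nose at (333,198) and a measured size of 44.0 x 149 mm, z 28 mm, all matching the spec. I'll grasp it at its centre.

```bash
python3 -m crank '[[[45,11.3,20],1.8,0],[[45,11.3,60],1.8,0],[[45,11.3,100],1.8,0],[[45,11.3,140],1.8,0],[[45,11.3,170],1.8,0],[[45,11.3,195],1.8,0],[[45,11.3,212],1.8,0],[[45,11.3,222],1.8,0],[[45,11.3,226],1.8,0],[[45,11.3,226],1.8,0]]'; python3 -m crank '[[[0,0,0],0,60],[[0,0,0],0,120],[[0,0,0],0,180],[[0,0,0],0,180],[[0,0,0],0,180],[[0,0,0],0,180],[[0,0,0],0,180],[[0,0,0],0,180]]' 40
```

```text
time: 2.0
eef_pos: [0.5009, 0.3464, 0.0057]
tcp_rot: [0.63, 0.776, 0.0, 0.0]
contact_force: [0.6, 0.1, 0.1]
opening: 0.999
finger_force: 0.0
time: 2.8
eef_pos: [0.5004, 0.3467, 0.0065]
tcp_rot: [0.63, 0.777, 0.0, -0.0]
contact_force: [-3.4, -0.5, 5.1]
opening: 0.508
finger_force: 44.3
```

```bash
python3 -m crank '[[[0,0,-20],0,180],[[0,0,-60],0,180],[[0,0,-100],0,180],[[-35,10,-140],0,180],[[-75,20,-170],0,180],[[-120,30,-195],5,180],[[-165,42,-195],11,180],[[-205,50,-195],17.1,180],[[-223,54,-195],17.1,180],[[-223,54,-195],17.1,180]]'
python3 -m crank '[[[0,0,0],0,180],[[0,0,0],0,180]]'
python3 - <<'E'
from h import *
c=cam('wrist'); cv2.imwrite('pics/w2.png',c['frame']); P=cloud(c); np.save('pics/w2.npy',P); np.savez('pics/w2c.npz',o=c['origin'],R=c['R'])
H=cv2.cvtColor(c['frame'],cv2.COLOR_BGR2HSV)
m=((cv2.inRange(H,(0,0,110),(180,70,255))>0)&(abs(P[...,2]-.024)<.004)).astype(np.uint8)
k,l,st,ce=cv2.connectedComponentsWithStats(m)
for i in range(1,k):
    if st[i,4]>150: print(st[i],cv2.minAreaRect((P[l==i][:,:2]*1000).astype(np.float32)))
s=get_state();print(s['eef_pos'],R.from_quat(s['tcp_rot']).as_matrix().round(4))
E
```

```text
time: 3.8
eef_pos: [0.5992, 0.1366, 0.1983]
tcp_rot: [0.74, 0.673, -0.001, -0.001]
contact_force: [-0.5, 0.7, -5.0]
opening: 0.502
finger_force: 43.1
time: 4.0
eef_pos: [0.5981, 0.1405, 0.1991]
tcp_rot: [0.738, 0.675, -0.001, -0.001]
contact_force: [0.8, -0.4, -4.1]
opening: 0.503
finger_force: 43.1
[456  15  35  71 376] ((746.378173828125, 248.58151245117188), (25.765966415405273, 59.12916564941406), 9.383431434631348)
[507 150  29  33 649] ((799.7896728515625, 133.82876586914062), (33.02037048339844, 26.221586227416992), 81.54739379882812)
[493 191  30 105 338] ((796.997314453125, 42.879234313964844), (1.780563235282898, 140.56011962890625), 17.838441848754883)
[516 193  28  29 526] ((812.8837280273438, 89.31536102294922), (31.83392906188965, 25.071556091308594), 63.480674743652344)
[253 224  19  37 470] ((524.1415405273438, 70.44453430175781), (45.0751953125, 20.363971710205078), 84.85684204101562)
[525 231  26  25 414] ((827.8684692382812, 44.62828063964844), (30.52381706237793, 23.00455093383789), 66.0512466430664)
[269 313  11  52 341] ((516.620361328125, -65.06273651123047), (81.15402221679688, 11.205968856811523), 84.95155334472656)
[0.59819864 0.14071459 0.19946068] [[ 8.860e-02  9.961e-01 -1.600e-03]
 [ 9.961e-01 -8.860e-02  3.000e-04]
 [ 2.000e-04 -1.600e-03 -1.000e+00]]
```

View pics/w2.png

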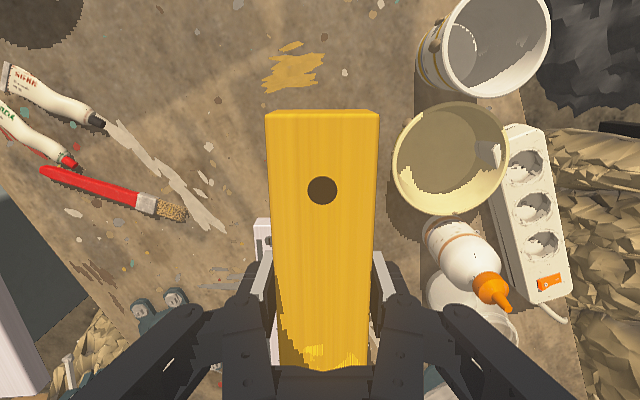

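The held bar (dot at (322,190)) hides the gauge, and only the fence's outer edge at (262,225) can be seen. I'll fit the fence from w0 by rays, plus the depth clouds.

Run:
```python
from h import *
a=np.radians(85.1);
def rep(name,p):
    p=p[:,:2]*1000
    # fit outer edge: per-bin along u, min of n
    u=np.array([np.cos(a),np.sin(a)]); n=np.array([np.sin(a),-np.cos(a)])
    s=p@u; t=p@n; b=(s//4).astype(int)
    for f,lab in ((2,'outer'),(98,'inner')):
        B=[(k*4+2,np.percentile(t[b==k],f)) for k in np.unique(b) if (b==k).sum()>=5]
        B=np.array(B); k=np.polyfit(B[:,0],B[:,1],1) ; r=B[:,1]-np.polyval(k,B[:,0]); g=abs(r)<2; k=np.polyfit(B[g,0],B[g,1],1)
        print(name,lab,'angle',(85.1-np.degrees(k[0])).round(2),'n at s=0,80:',np.polyval(k,[0,80]).round(1),'send',np.percentile(s,99.7).round(1),s.min().round(1),'rms',r[g].std().round(2),g.sum(),len(g))
c=dict(origin=np.array([0.67484137,0.08414773,0.37273768]),R=np.array([[1.0,-0.001,-0.003],[-0.001,-0.945,-0.326],[-0.002,0.326,-0.945]]),f=200/np.tan(np.radians(64.72455918)/2),cx=320,cy=200)
d=read_camera('wrist');c['cx'],c['cy']=d['cx'],d['cy']
I=cv2.imread('pics/w0.png');H=cv2.cvtColor(I,cv2.COLOR_BGR2HSV)
m=cv2.inRange(H,(0,0,150),(180,45,255)); m=cv2.morphologyEx(m,cv2.MORPH_CLOSE,np.ones((3,3)))
k,l,st,ce=cv2.connectedComponentsWithStats(m)
for lab,pt in (('fence',(200,150)),('cheek',(260,220))):
    sel=[i for i in range(1,k) if st[i,0]<=pt[0]<=st[i,0]+st[i,2] and st[i,1]<=pt[1]<=st[i,1]+st[i,3] and st[i,4]>300]
    for i in sel:
        v,u=np.where(l==i); v2=v<270; uv=np.c_[u,v][v2]
        print(lab,st[i]); rep(lab+' z24',ray(c,uv,.024)); rep(lab+' z0',ray(c,uv,0.))
for nme in ('side','scene','w2'):
    P=np.load(f'pics/{nme}{"" if nme=="w2" else 0}.npy');I=cv2.imread(f'pics/{nme}{"" if nme=="w2" else 0}.png');H=cv2.cvtColor(I,cv2.COLOR_BGR2HSV)
    m=(cv2.inRange(H,(0,0,110),(180,70,255))>0)&(abs(P[...,2]-.024)<.004)&(P[...,1]<.14)&(P[...,1]>-.15)&(P[...,0]>.47)&(P[...,0]<.56)
    rep(nme,P[m])
```

```text
fence [ 172   83   52  238 4332]
fence z24 outer angle 85.16 n at s=0,80: [507.8 507.7] send 136.5 -85.9 rms 0.33 56 57
fence z24 inner angle 85.2 n at s=0,80: [533.9 533.8] send 136.5 -85.9 rms 0.91 30 57
fence z0 outer angle 85.15 n at s=0,80: [496.9 496.8] send 136.1 -101.5 rms 0.35 59 61
fence z0 inner angle 85.22 n at s=0,80: [524.8 524.7] send 136.1 -101.5 rms 0.92 36 61
cheek [ 231  131   54  154 2382]
cheek z24 outer angle 73.68 n at s=0,80: [582.2 598.1] send 93.8 -80.7 rms 0.42 44 45
cheek z24 inner angle 73.63 n at s=0,80: [606.8 622.8] send 93.8 -80.7 rms 0.49 43 45
cheek z0 outer angle 73.68 n at s=0,80: [578.5 594.4] send 90.5 -95.9 rms 0.42 47 47
cheek z0 inner angle 73.66 n at s=0,80: [604.8 620.7] send 90.5 -95.9 rms 0.4 46 47
side outer angle 85.07 n at s=0,80: [508.5 508.5] send 132.0 -101.4 rms 0.87 54 59
side inner angle 88.57 n at s=0,80: [536.3 531.5] send 132.0 -101.4 rms 0.91 11 59
scene outer angle 85.24 n at s=0,80: [507.9 507.7] send 136.4 -104.1 rms 0.92 49 59
scene inner angle 88.53 n at s=0,80: [534.7 529.9] send 136.4 -104.1 rms 1.11 11 59
w2 outer angle 88.59 n at s=0,80: [514.4 509.5] send 137.3 -61.3 rms 1.04 14 32
w2 inner angle 84.91 n at s=0,80: [525.3 525.6] send 137.3 -61.3 rms 0.52 19 32
```

Fence: angle 85.15°, inner face n = 535.6 mm, mouth end s = 136.5 mm. The cheek face reads 65.2 mm wide at its mouth, which matches the spec, so the cheek is set about +22 mm. That puts the expected wedge with the nose near s = -32 mm (fence x about 159). I'll place the bar at the mouth, 3 mm off the fence.

```bash
python3 -m crank '[[[-10,-6,0],0,180],[[-38,-23.4,0],-0.2,180],[[-38,-23.4,40],-0.2,180],[[-38,-23.4,80],-0.2,180],[[-38,-23.4,120],-0.2,180],[[-38,-23.4,150],-0.2,180],[[-38,-23.4,175],-0.2,180],[[-38,-23.4,186],-0.2,180],[[-38,-23.4,191],-0.2,180],[[-38,-23.4,191],-0.2,180]]'
python3 -m crank '[[[0,0,0.5],0,180],[[0,0,1],0,180],[[0,0,1],0,180],[[0,0,1],0,180]]'
python3 - <<'E'
from h import *
s=get_state();p=s['eef_pos']*1000;print('s',p@[.0854,.9963,0],'n',p@[.9963,-.0854,0],R.from_quat(s['tcp_rot']).as_matrix()[:2,0],s['contact_force'])
c=cam('side');P=cloud(c);cv2.imwrite('pics/s1.png',cv2.resize(c['frame'][160:330,230:400],None,fx=3.4,fy=3.4,interpolation=cv2.INTER_CUBIC))
E
```

```text
time: 5.1
eef_pos: [0.5727, 0.1037, 0.0099]
tcp_rot: [0.737, 0.676, 0.0, 0.0]
contact_force: [-0.3, 0.2, -4.6]
opening: 0.507
finger_force: 43.0
time: 5.5
eef_pos: [0.5728, 0.1036, 0.009]
tcp_rot: [0.737, 0.676, 0.0, 0.0]
contact_force: [-0.4, -0.4, -5.3]
opening: 0.507
finger_force: 43.0
s 152.17533124036686 n 561.8352004343656 [0.08716185 0.99619416] [-0.3841443  -0.38411297 -5.27223069]
```

View pics/s1.png

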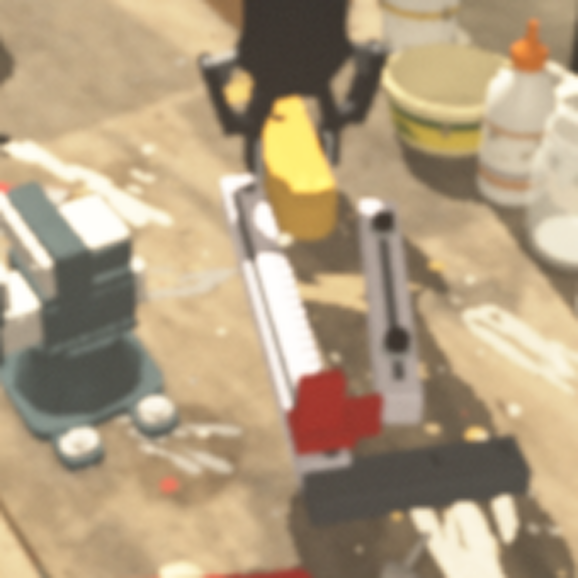

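The bar's nose sits just inside the mouth (crop (300,225)), lying along the fence and a few mm clear of it. The force still reads its full weight, so it isn't down yet. I'll lower it, then nudge it toward the fence.

```bash
python3 -m crank '[[[0,0,1],0,180],[[0,0,2],0,180],[[0,0,3],0,180],[[0,0,3],0,180]]'; python3 -m crank '[[[0,-1,0],0,180],[[0,-2,0],0,180],[[0,-3,0],0,180],[[0,-3,0],0,180]]'
```

```text
time: 5.95
eef_pos: [0.5725, 0.1036, 0.0065]
tcp_rot: [0.737, 0.676, -0.0, -0.0]
contact_force: [-4.1, -0.9, 4.9]
opening: 0.506
finger_force: 44.3
time: 6.35
eef_pos: [0.5719, 0.1037, 0.0066]
tcp_rot: [0.737, 0.676, 0.002, 0.002]
contact_force: [4.4, -1.3, 3.2]
opening: 0.509
finger_force: 44.0
```

```bash
python3 -m crank '[[[0,0,0],0,120],[[0,0,0],0,60],[[0,0,0],0,0],[[0,0,0],0,0],[[0,0,0],0,0],[[0,0,-40],0,0],[[0,0,-80],0,0],[[0,0,-120],0,0],[[0,0,-150],0,0],[[0,0,-150],0,0]]'
cat > m.py <<'E'
from h import *
import sys
U=np.array([.0854,.9963]);N=np.array([.9963,-.0854])
def look(tag):
    c=cam('wrist'); cv2.imwrite(f'pics/{tag}.png',c['frame']); P=cloud(c)
    H=cv2.cvtColor(c['frame'],cv2.COLOR_BGR2HSV)
    m=((cv2.inRange(H,(18,120,60),(32,255,255))>0)&(abs(P[...,2]-.028)<.005)).astype(np.uint8)
    k,l,st,_=cv2.connectedComponentsWithStats(m); i=1+st[1:,4].argmax()
    t=P[l==i]; p=t[:,:2]*1000; r=cv2.minAreaRect(p.astype(np.float32)); print('bar',r,t[:,2].mean().round(4),'s',np.percentile(p@U,[.2,99.8]).round(1),'ctr n',(np.array(r[0])@N).round(1),'ctr s',(np.array(r[0])@U).round(1))
    m=(cv2.inRange(H,(0,0,110),(180,70,255))>0)&(abs(P[...,2]-.024)<.004); q=P[m][:,:2]*1000; s,n=q@U,q@N
    k=(n>500)&(n<545)&(s>-100)&(s<140); print('fence',k.sum(),np.percentile(n[k],[1,99]).round(1),np.percentile(s[k],[.5,99.5]).round(1))
    e=get_state(); x=e['eef_pos']*1000; T=R.from_quat(e['tcp_rot']).as_matrix(); print('tcp s',x[:2]@U,'n',x[:2]@N,'z',x[2],'ang',np.degrees(np.arctan2(T[1,0],T[0,0])),'t',e['time'])
    m=((cv2.inRange(H,(0,150,80),(8,255,255))|cv2.inRange(H,(172,150,80),(180,255,255)))>0)&(P[...,2]>.025)&(P[...,2]<.08)
    q=P[m];s,n=q[:,:2]@U*1000,q[:,:2]@N*1000;k=(n>495)&(n<570)&(s>-180)&(s<60)
    if k.sum()>20:
        q,s,n=q[k],s[k],n[k]; tb=q[:,2]>.06; print('rider',k.sum(),'s',np.percentile(s,[1,99]).round(1),'n',np.percentile(n,[1,99]).round(1))
        if tb.sum()>5: print('tabtop s',np.percentile(s[tb],[2,98]).round(1),'n',np.percentile(n[tb],[2,98]).round(1),'z',q[tb,2].mean().round(4))
        bl=(n>540)&(q[:,2]<.04); 
        if bl.sum()>5: print('blade s',np.percentile(s[bl],[2,98]).round(1),'n',np.percentile(n[bl],[2,98]).round(1))
look(sys.argv[1])
E
python3 m.py w3
```

```text
time: 7.35
eef_pos: [0.5726, 0.1041, 0.1613]
tcp_rot: [0.737, 0.676, 0.004, 0.003]
contact_force: [0.6, 0.1, 0.3]
opening: 1.002
finger_force: 0.0
bar ((571.6301879882812, 105.98176574707031), (148.85147094726562, 43.98768615722656), 85.20983123779297) 0.0279 s [ 81.4 228.7] ctr n 560.5 ctr s 154.4
fence 3989 [506.5 533.9] [-57.8 136.8]
tcp s 152.38965638025516 n 559.9148711135202 z 158.2744227466977 ang 85.0069294962616 t 7.4
```

The bar is on the table, parallel to the fence (85.2°) with a gap of about 3.5 mm. I'll close the fingers and nudge it sideways against the fence.

```bash
python3 -m crank '[[[0,25,0],0,120],[[2,48,0],0,255],[[2,48,30],0,255],[[2,48,70],0,255],[[2,48,110],0,255],[[2,48,135],0,255],[[2,48,146],0,255],[[2,48,149],0,255],[[2,48,149],0,255]]' 40; python3 -m crank '[[[0,-2,0],0,255],[[0,-4,0],0,255],[[0,-6,0],0,255],[[0,-8,0],0,255],[[0,-9,0],0,255],[[0,-10,0],0,255],[[0,-10,0],0,255]]'
```

```text
time: 8.3
eef_pos: [0.6175, 0.1017, 0.0063]
tcp_rot: [0.737, 0.676, -0.0, -0.0]
contact_force: [-0.1, -0.3, 0.1]
opening: -0.001
finger_force: 0.0
time: 9.0
eef_pos: [0.6074, 0.1026, 0.0064]
tcp_rot: [0.737, 0.676, 0.0, 0.0]
contact_force: [-1.2, -0.1, -0.5]
opening: -0.001
finger_force: 0.0
```

```bash
python3 -m crank '[[[0,-0.7,0],0,255],[[0,-1.3,0],0,255],[[0,-2,0],0,255],[[0,-2,0],0,255]]';python3 -m crank '[[[0,-0.7,0],0,255],[[0,-1.3,0],0,255],[[0,-2,0],0,255],[[0,-2,0],0,255]]'; python3 -m crank '[[[0,-0.7,0],0,255],[[0,-1.3,0],0,255],[[0,-2,0],0,255],[[0,-2,0],0,255]]'
```

```text
time: 9.4
eef_pos: [0.6058, 0.1027, 0.0065]
tcp_rot: [0.737, 0.676, 0.0, 0.0]
contact_force: [2.2, -0.9, -0.6]
opening: 0.003
finger_force: 1.3
time: 9.8
eef_pos: [0.6035, 0.1029, 0.0064]
tcp_rot: [0.737, 0.676, 0.0, 0.0]
contact_force: [2.7, -1.3, -0.5]
opening: -0.004
finger_force: 1.3
time: 10.2
eef_pos: [0.6025, 0.1033, 0.0067]
tcp_rot: [0.737, 0.675, 0.001, 0.001]
contact_force: [4.9, 1.5, -1.0]
opening: 0.003
finger_force: 2.5
```

Contact force rose to 4.9 N and the motion stalled, so the bar is on the fence. I'll move round behind the tail and check the bar on the way.

```bash
python3 -m crank '[[[0,10,0],0,255],[[0,10,-40],0,255],[[0,10,-80],0,255],[[35,0,-110],0,255],[[75,-20,-110],0,255],[[97,-35,-110],0,255],[[97,-35,-110],0,255],[[97,-35,-110],0,255]]'; python3 m.py w4
```

```text
time: 11.0
eef_pos: [0.5742, 0.2029, 0.1157]
tcp_rot: [0.737, 0.676, -0.001, -0.001]
contact_force: [0.4, -0.2, -0.1]
opening: -0.001
finger_force: 0.0
bar ((571.7874145507812, 168.0314178466797), (27.949172973632812, 43.963191986083984), 82.84275817871094) 0.0275 s [203.9 229.6] ctr n 555.3 ctr s 216.2Traceback (most recent call last):
  File "m.py", line 20, in <module>
    look(sys.argv[1])
    ~~~~^^^^^^^^^^^^^
  File "m.py", line 11, in look
    k=(n>500)&(n<545)&(s>-100)&(s<140); print('fence',k.sum(),np.percentile(n[k],[1,99]).round(1),np.percentile(s[k],[.5,99.5]).round(1))
                                                              ~~~~~~~~~~~~~^^^^^^^^^^^^^
    return _quantile_unchecked(
        a, q, axis, out, overwrite_input, method, keepdims, weights)
    return _ureduce(a,
                    func=_quantile_ureduce_func,
    ...<5 lines>...
                    overwrite_input=overwrite_input,
                    method=method)
    r = func(a, **kwargs)
    result = _quantile(arr,
                       quantiles=q,
    ...<2 lines>...
                       out=out,
                       weights=wgt)
    slices_having_nans = np.isnan(arr[-1, ...])
                                  ~~~^^^^^^^^^
IndexError: index -1 is out of bounds for axis 0 with size 0
```

The tail sits at s = 229.6, n about 555, so the bar is close to the fence. I'll lower behind it and push.

```bash
sed -i "s/print('fence',k.sum(),/k.any() and print('fence',k.sum(),/" m.py; python3 -m crank '[[[0,1.5,40],0,255],[[0,1.5,80],0,255],[[0,1.5,100],0,255],[[0,1.5,107],0,255],[[-3,1.5,107],0,255],[[-7,1.5,107],0,255],[[-11,1.5,107],0,255],[[-15,1.5,107],0,255],[[-20,1.5,107],0,255],[[-20,1.5,107],0,255]]'; python3 -m crank '[[[-5,0,0],0,255],[[-11,0,0],0,255],[[-18,0,0],0,255],[[-25,0,0],0,255],[[-32,0,0],0,255],[[-39,0,0],0,255],[[-46,0,0],0,255],[[-52,0,0],0,255],[[-57,0,0],0,255],[[-60,0,0],0,255]]'
```

```text
time: 12.05
eef_pos: [0.5762, 0.1827, 0.0109]
tcp_rot: [0.737, 0.675, 0.002, 0.001]
contact_force: [1.4, 3.0, 1.8]
opening: 0.003
finger_force: 1.5
time: 13.05
eef_pos: [0.5717, 0.1236, 0.0109]
tcp_rot: [0.737, 0.675, 0.003, 0.001]
contact_force: [3.1, 6.3, 1.4]
opening: -0.002
finger_force: 3.1
```

```bash
python3 -m crank '[[[-3,0,0],0,255],[[-7,0,0],0,255],[[-11,0,0],0,255],[[-15,0,0],0,255],[[-19,0,0],0,255],[[-22,0,0],0,255],[[-25,0,0],0,255],[[-25,0,0],0,255]]'
python3 - <<'E'
from h import *
c=cam('side');P=cloud(c);cv2.imwrite('pics/s2.png',cv2.resize(c['frame'][160:330,230:400],None,fx=3.4,fy=3.4,interpolation=cv2.INTER_CUBIC))
E
```

```text
time: 13.85
eef_pos: [0.5697, 0.0985, 0.0108]
tcp_rot: [0.737, 0.675, 0.003, 0.002]
contact_force: [3.2, 5.2, 1.8]
opening: -0.004
finger_force: 2.4
```

View pics/s2.png

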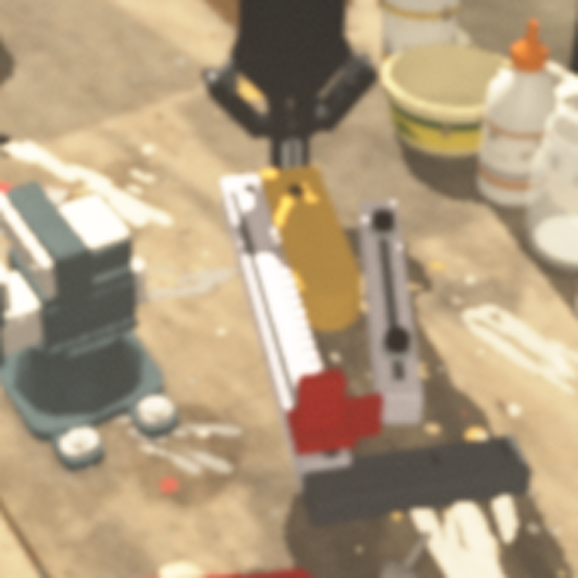

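The bar lies flat in the slot with its nose at crop (340,320), leaning slightly toward the cheek. I'll shift the push point a few mm to the cheek side so it swings back onto the fence, and go in slowly.

```bash
python3 -m crank '[[[3,0,0],0,255],[[3,6,0],0,255],[[0,6,0],0,255],[[-2,6,0],0,255],[[-4,6,0],0,255],[[-6,6,0],0,255],[[-8,6,0],0,255],[[-8,6,0],0,255]]'; python3 -m crank '[[[-1,0,0],0,255],[[-2,0,0],0,255],[[-3,0,0],0,255],[[-4,0,0],0,255],[[-4,0,0],0,255]]'; python3 m.py w5
```

```text
time: 14.7
eef_pos: [0.5724, 0.0892, 0.0092]
tcp_rot: [0.737, 0.676, -0.0, -0.0]
contact_force: [1.2, 2.5, 0.0]
opening: -0.0
finger_force: 0.8
time: 15.2
eef_pos: [0.5721, 0.0854, 0.0093]
tcp_rot: [0.737, 0.676, -0.0, -0.0]
contact_force: [0.7, 2.0, -1.4]
opening: -0.002
finger_force: 1.1
bar ((677.1084594726562, 148.82460021972656), (16.124664306640625, 69.9984359741211), 1.3524677753448486) 0.025 s [173.1 241.5] ctr n 661.9 ctr s 206.1
fence 2104 [506.8 533.9] [ 85.6 137.2]
tcp s 133.93172622453682 n 562.6808049098745 z 9.239205629043608 ang 85.00329603079682 t 15.25
```

```bash
python3 -m crank '[[[-1,0,0],0,255],[[-2,0,0],0,255],[[-3,0,0],0,255],[[-3,0,0],0,255]]'; python3 -m crank '[[[-0.7,0,0],0,255],[[-1.4,0,0],0,255],[[-2,0,0],0,255],[[-2,0,0],0,255]]'; python3 -m crank '[[[-0.7,0,0],0,255],[[-1.4,0,0],0,255],[[-2,0,0],0,255],[[-2,0,0],0,255]]'
```

```text
time: 15.65
eef_pos: [0.5719, 0.0824, 0.0092]
tcp_rot: [0.737, 0.676, -0.0, -0.0]
contact_force: [-0.3, 1.8, -1.6]
opening: -0.002
finger_force: 1.0
time: 16.05
eef_pos: [0.5718, 0.0805, 0.0093]
tcp_rot: [0.737, 0.676, -0.0, -0.0]
contact_force: [-0.1, 1.8, -1.5]
opening: 0.002
finger_force: 1.0
time: 16.45
eef_pos: [0.5716, 0.0784, 0.0093]
tcp_rot: [0.737, 0.676, -0.0, 0.0]
contact_force: [-0.0, 1.4, -1.9]
opening: 0.0
finger_force: 0.9
```

```bash
for i in 1; do python3 -m crank '[[[-0.7,0,0],0,255],[[-1.4,0,0],0,255],[[-2,0,0],0,255],[[-2,0,0],0,255]]'; done; python3 -m crank '[[[-0.7,0,0],0,255],[[-1.4,0,0],0,255],[[-2,0,0],0,255],[[-2,0,0],0,255]]'
python3 - <<'E'
from h import *
U=np.array([.0854,.9963]);N=np.array([.9963,-.0854])
for n in ('scene','side'):
    c=cam(n);P=cloud(c);H=cv2.cvtColor(c['frame'],cv2.COLOR_BGR2HSV)
    m=(cv2.inRange(H,(16,90,60),(34,255,255))>0)&(abs(P[...,2]-.028)<.006);q=P[m][:,:2]*1000;s,t=q@U,q@N;k=(s>-80)&(s<150)&(t>525)&(t<600)
    print(n,k.sum(),np.percentile(s[k],[1,99]).round(1),np.percentile(t[k],[1,99]).round(1),cv2.minAreaRect(q[k].astype(np.float32)))
E
```

```text
time: 16.85
eef_pos: [0.5716, 0.0773, 0.0093]
tcp_rot: [0.737, 0.675, 0.001, -0.0]
contact_force: [0.8, 5.7, -2.0]
opening: -0.0
finger_force: 2.5
time: 17.25
eef_pos: [0.5718, 0.077, 0.0096]
tcp_rot: [0.738, 0.675, 0.002, -0.001]
contact_force: [1.7, 9.3, -1.9]
opening: -0.0
finger_force: 5.4
scene 493 [-31.8 114.5] [534.9 576.9] ((557.592041015625, -4.7757568359375), (155.72406005859375, 46.1480712890625), 83.21931457519531)
side 797 [-36.  111.8] [535.4 578.2] ((557.8657836914062, -7.987617492675781), (155.86009216308594, 44.47248840332031), 85.20246887207031)
```

The bar stopped with its nose at s about -34 mm as predicted, and the force is rising. I'll press gradually to seat it firmly.

```bash
python3 -m crank '[[[-0.7,0,0],0,255],[[-1.4,0,0],0,255],[[-2.1,0,0],0,255],[[-2.8,0,0],0,255],[[-3.5,0,0],0,255],[[-3.5,0,0],0,255]]'; python3 -m crank '[[[-0.7,0,0],0,255],[[-1.4,0,0],0,255],[[-2.1,0,0],0,255],[[-2.8,0,0],0,255],[[-3.5,0,0],0,255],[[-3.5,0,0],0,255]]'
```

```text
time: 17.95
eef_pos: [0.5721, 0.0764, 0.0101]
tcp_rot: [0.738, 0.674, 0.005, -0.002]
contact_force: [2.2, 20.2, -1.7]
opening: -0.001
finger_force: 10.4
time: 18.55
eef_pos: [0.5724, 0.0759, 0.0106]
tcp_rot: [0.739, 0.674, 0.007, -0.004]
contact_force: [4.3, 30.1, 0.1]
opening: 0.002
finger_force: 15.5
```

Seated at 30 N. Now I'll back off gently, lift and look at the bar and rider.

```bash
python3 -m crank '[[[3,0,0],0,255],[[6,0,0],0,255],[[10,0,0],0,255],[[15,0,0],0,255],[[22,0,0],0,255],[[28,0,-20],0,255],[[28,0,-60],0,255],[[28,0,-110],0,255],[[15,0,-160],0,255],[[-10,20,-200],0,255]]'; python3 -m crank '[[[0,0,0],0,255],[[0,0,-20],0,255],[[0,0,-20],0,255]]'; python3 m.py w6
```

```text
time: 19.55
eef_pos: [0.5882, 0.0582, 0.2102]
tcp_rot: [0.736, 0.676, 0.0, 0.0]
contact_force: [0.1, -0.2, -0.3]
opening: 0.004
finger_force: 0.0
time: 19.85
eef_pos: [0.5901, 0.0569, 0.2296]
tcp_rot: [0.738, 0.675, 0.001, 0.002]
contact_force: [0.2, -0.5, 0.1]
opening: -0.002
finger_force: 0.0
bar ((558.0709228515625, -6.047599792480469), (145.69790649414062, 43.91987228393555), 84.87052154541016) 0.0279 s [-27.4 114.1] ctr n 556.5 ctr s 41.6
fence 3559 [506.6 533.7] [-73.6 136.7]
tcp s 107.1841779701807 n 582.332901982669 z 227.87360026919478 ang 84.96951470384153 t 19.9
```

View pics/w6.png

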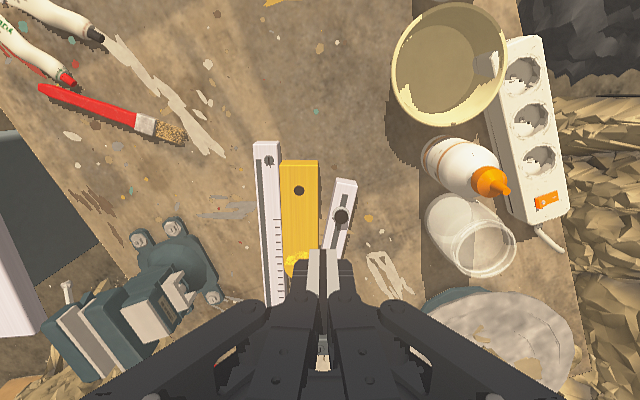

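The bar is flat against the fence with its dot at (299,190) and its tail at s = 114.4, so the nose is near s = -35. The gripper hides the rider, so I'll measure it with the fixed cameras.

```bash
cat > r.py <<'E'
from h import *
U=np.array([.0854,.9963]);N=np.array([.9963,-.0854])
for nm in ('side','scene'):
    c=cam(nm);P=cloud(c);H=cv2.cvtColor(c['frame'],cv2.COLOR_BGR2HSV)
    m=((cv2.inRange(H,(0,130,60),(8,255,255))|cv2.inRange(H,(172,130,60),(180,255,255)))>0)
    q=P*1000;s,n,z=q[...,:2]@U,q[...,:2]@N,q[...,2]; k=m&(s>-190)&(s<60)&(n>490)&(n<575)&(z>0)&(z<80)
    f=lambda a,g:np.percentile(a[g],[3,50,97]).round(1) if g.sum()>3 else None
    for lab,g in (('tab',k&(z>44)),('tabtop',k&(z>66)),('tabface',k&(z>45)&(z<65)),('blade',k&(n>540)&(z<40)),('bladetop',k&(n>540)&(z>33)&(z<39))):
        print(nm,lab,g.sum(),'s',f(s,g),'n',f(n,g),'z',f(z,g))
    y=(cv2.inRange(H,(16,90,60),(34,255,255))>0)&(abs(z-28)<4)&(s>-80)&(s<150)&(n>525)&(n<600);print('bar s',f(s,y),s[y].min(),'t',get_state()['time'])
E
python3 r.py
```

```text
side tab 173 s [-132.2 -130.5 -123.9] n [509.4 520.9 532.5] z [44.8 60.9 69.3]
side tabtop 57 s [-132.  -128.4 -122.1] n [510.7 522.1 532.2] z [66.2 68.1 69.8]
side tabface 105 s [-132.1 -130.9 -128.9] n [509.4 520.6 532.5] z [46.  55.2 64.4]
side blade 110 s [-115.3 -114.1 -111. ] n [541.3 550.9 559.8] z [ 6.9 24.  35.6]
side bladetop 23 s [-115.4 -113.2 -109.5] n [541.  548.8 557.7] z [33.1 34.7 36.5]
bar s [-32.9  31.1 105.2] -37.99045174450687 t 19.95
scene tab 68 s [-129.2 -126.2 -120.4] n [507.8 517.  531. ] z [44.9 62.3 73.2]
scene tabtop 27 s [-128.7 -124.  -119.8] n [508.2 517.6 528.7] z [66.6 70.7 73.4]
scene tabface 36 s [-129.7 -127.2 -121.9] n [507.8 516.5 531.4] z [46.5 55.9 64.3]
scene blade 7 s [-111.7 -111.3 -109.5] n [554.4 556.5 558. ] z [10.8 25.1 36.8]
scene bladetop 1 s None n None z None
bar s [-28.4  39.4 109.7] -34.63184963067612 t 20.0
```

```bash
python3 - <<'E'
import numpy as np
U=np.array([.0854,.9963]);N=np.array([.9963,-.0854])
for f in ('side','scene'):
    P=np.load(f'pics/{f}0.npy')*1000;s,n,z=P[...,:2]@U,P[...,:2]@N,P[...,2]
    for r in ((460,585),(420,460)):
        g=(s>-240)&(s<0)&(n>r[0])&(n<r[1])&(z<180); print(f,r,np.percentile(z[g],[50,99,100]).round(0))
E
python3 -m crank '[[[-30,-8,0],0,255],[[-75,-18,0],0,255],[[-122,-28,0],0,255],[[-170,-38,0],0,255],[[-218,-50,0],0,255],[[-250,-58,0],0,255],[[-262,-61,0],0,255],[[-262,-61,0],0,255],[[-262,-61,0],0,255]]'
python3 m.py w7
```

```text
side (460, 585) [-0. 67. 70.]
side (420, 460) [  0. 115. 118.]
scene (460, 585) [ 0. 59. 73.]
scene (420, 460) [  1. 116. 120.]
time: 20.9
eef_pos: [0.5053, -0.1973, 0.2264]
tcp_rot: [0.737, 0.676, 0.0, -0.001]
contact_force: [0.3, 0.2, -0.2]
opening: -0.001
finger_force: 0.0
bar ((553.5049438476562, -59.003395080566406), (46.74071502685547, 43.1547966003418), 84.83793640136719) 0.028 s [-34.8  11.6] ctr n 556.5 ctr s -11.5
fence 3320 [507.  534.2] [-99.4  12.4]
tcp s -153.04273054109177 n 520.4710272606724 z 226.5430727271899 ang 85.0769215835991 t 20.95
rider 935 s [-136.2 -107.4] n [505.  558.3]
tabtop s [-128.3 -117.4] n [508.2 533.1] z 0.0691
blade s [-111.8 -107.3] n [540.5 559.9]
```

The wrist view gives the tab's far face at s = -129, the blade face at -107 and the nose at -35, so the rider has about 72 mm to travel. I'll lower behind the tab and push.

```bash
python3 -m crank '[[[0,0,40],0,255],[[0,0,85],0,255],[[0,0,130],0,255],[[0,0,165],0,255],[[0,0,180],0,255],[[0,0,180],0,255],[[2,0,180],0,255],[[5,0,180],0,255],[[8,0,180],0,255],[[8,0,180],0,255]]'; python3 -m crank '[[[2,0,0],0,255],[[5,0,0],0,255],[[9,0,0],0,255],[[13,0,0],0,255],[[17,0,0],0,255],[[21,0,0],0,255],[[25,0,0],0,255],[[28,0,0],0,255],[[30,0,0],0,255],[[30,0,0],0,255]]'; python3 r.py; python3 m.py w8
```

```text
time: 21.95
eef_pos: [0.5068, -0.1904, 0.0487]
tcp_rot: [0.737, 0.676, 0.0, 0.001]
contact_force: [-0.0, -0.3, -0.3]
opening: 0.002
finger_force: 0.0
time: 22.95
eef_pos: [0.5085, -0.16, 0.0471]
tcp_rot: [0.737, 0.676, 0.0, -0.0]
contact_force: [-0.0, -0.1, 0.3]
opening: 0.001
finger_force: 0.0
side tab 12 s [-125.2 -121.9 -105. ] n [507.5 509.2 534.6] z [45.8 57.3 73.5]
side tabtop 2 s None n None z None
side tabface 10 s [-124.8 -121.4 -105. ] n [507.5 509.  527.4] z [45.8 56.  62.6]
side blade 91 s [-90.7 -89.2 -86. ] n [545.  552.1 559.8] z [ 6.9 23.4 35.2]
side bladetop 15 s [-90.2 -87.5 -83.5] n [546.  552.  559.4] z [33.1 34.6 35.9]
bar ((553.3145751953125, -62.15760040283203), (42.39622116088867, 43.94707489013672), 84.84809112548828) 0.028 s [-35.4   6.3] ctr n 556.6 ctr s -14.7
fence 10308 [506.9 534.1] [-83.1   7. ]
tcp s -116.15714550911794 n 520.183572820534 z 46.94095227303848 ang 84.99477781383402 t 23.05
rider 4930 s [-105.9  -82.7] n [505.4 558.2]
tabtop s [-103.8  -92.7] n [508.6 532.5] z 0.0681
blade s [-87.6 -82.6] n [540.3 559.8]Traceback (most recent call last):
  File "r.py", line 10, in <module>
    y=(cv2.inRange(H,(16,90,60),(34,255,255))>0)&(abs(z-28)<4)&(s>-80)&(s<150)&(n>525)&(n<600);print('bar s',f(s,y),s[y].min(),'t',get_state()['time'])
                                                                                                                    ~~~~~~~~^^
    return umr_minimum(a, axis, None, out, keepdims, initial, where)
ValueError: zero-size array to reduction operation minimum which has no identity
```

The wrist camera sees it well from here: blade at -82.5, nose at -35.5, 47 mm to go.

```bash
python3 -m crank '[[[3,0,0],0,255],[[8,0,0],0,255],[[13,0,0],0,255],[[18,0,0],0,255],[[23,0,0],0,255],[[28,0,0],0,255],[[33,0,0],0,255],[[37,0,0],0,255],[[40,0,0],0,255],[[40,0,0],0,255]]';  python3 m.py w9
```

```text
time: 24.05
eef_pos: [0.5123, -0.1201, 0.0473]
tcp_rot: [0.737, 0.676, 0.0, 0.0]
contact_force: [0.7, -0.2, 0.2]
opening: 0.002
finger_force: 0.0
bar ((555.0587768554688, -42.2341194152832), (82.66165161132812, 44.271934509277344), 84.85733032226562) 0.028 s [-34.4  46.4] ctr n 556.6 ctr s 5.3
fence 10278 [506.8 533.8] [-43.   47.2]
tcp s -76.15021392337879 n 520.7791012839956 z 47.38080336390279 ang 84.99738447372732 t 24.1
rider 4883 s [-64.7 -42.5] n [505.3 558.3]
tabtop s [-63.5 -52.4] n [508.5 532.5] z 0.0682
blade s [-47.  -42.4] n [540.3 559.5]
```

View pics/w9.png

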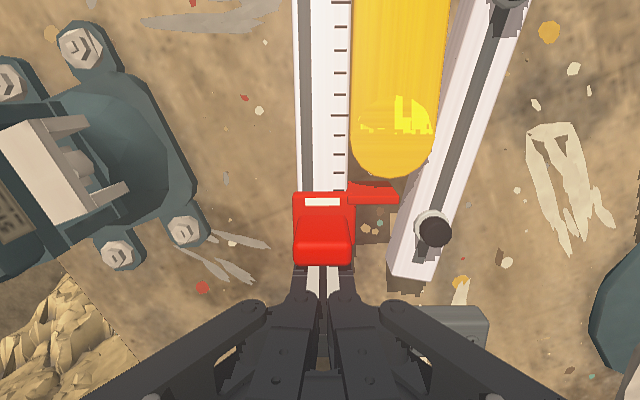

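The blade edge at (372,190) sits just below the nose tip at (390,178), leaving a gap of about 6 mm. Creeping in.

```bash
python3 -m crank '[[[1,0,0],0,255],[[2,0,0],0,255],[[3,0,0],0,255],[[4,0,0],0,255],[[4,0,0],0,255]]';python3 -m crank '[[[0.3,0,0],0,255],[[0.6,0,0],0,255],[[0.8,0,0],0,255],[[0.8,0,0],0,255]]'; python3 m.py w10
```

```text
time: 24.6
eef_pos: [0.5127, -0.1167, 0.0474]
tcp_rot: [0.737, 0.676, 0.0, 0.0]
contact_force: [-0.2, 0.2, -0.2]
opening: -0.001
finger_force: 0.4
time: 25.0
eef_pos: [0.5125, -0.1159, 0.0472]
tcp_rot: [0.737, 0.676, 0.0, 0.0]
contact_force: [0.7, -1.3, 0.4]
opening: 0.0
finger_force: 0.5
bar ((555.3368530273438, -39.808494567871094), (86.60059356689453, 44.029930114746094), 84.75982666015625) 0.028 s [-34.3  50.6] ctr n 556.7 ctr s 7.8
fence 10299 [506.8 533.8] [-39.2  51.4]
tcp s -71.69556594369043 n 520.4881860307487 z 47.17544667280031 ang 84.99904679647317 t 25.05
rider 4871 s [-61.6 -38.5] n [505.3 558.3]
tabtop s [-59.3 -48.4] n [508.4 532.4] z 0.0682
blade s [-43.4 -38.4] n [540.5 559.7]
```

```bash
for i in 1; do python3 -m crank '[[[0.3,0,0],0,255],[[0.6,0,0],0,255],[[0.9,0,0],0,255],[[1.2,0,0],0,255],[[1.2,0,0],0,255]]' | grep -E 'pos|force'; done; python3 -m crank '[[[0.2,0,0],0,255],[[0.4,0,0],0,255],[[0.6,0,0],0,255],[[0.6,0,0],0,255]]'| grep -E 'pos|force'; python3 -m crank '[[[0.2,0,0],0,255],[[0.4,0,0],0,255],[[0.4,0,0],0,255]]'| grep -E 'pos|force'; python3 m.py w11
```

```text
eef_pos: [0.5126, -0.1146, 0.0472]
contact_force: [0.4, -0.4, -0.2]
finger_force: 0.4
eef_pos: [0.5126, -0.114, 0.0472]
contact_force: [-0.1, -1.5, -0.1]
finger_force: 0.5
eef_pos: [0.5127, -0.1137, 0.0472]
contact_force: [-0.3, -0.5, 0.5]
finger_force: 0.5
bar ((555.4231567382812, -38.750038146972656), (88.86334228515625, 44.0627555847168), 84.83704376220703) 0.028 s [-34.2  52.8] ctr n 556.7 ctr s 8.8
fence 10313 [506.8 533.8] [-36.9  53.6]
tcp s -69.45902797557397 n 520.4696042878132 z 47.17875183754017 ang 84.99796188034885 t 26.3
rider 4842 s [-60.  -36.2] n [505.3 558.3]
tabtop s [-57.1 -46.2] n [508.4 532.4] z 0.0681
blade s [-41.1 -36.2] n [540.5 559.7]
```

```bash
python3 -m crank '[[[0.2,0,0],0,255],[[0.3,0,0],0,255],[[0.3,0,0],0,255]]'| grep -E 'pos|force'; python3 -m crank '[[[0.2,0,0],0,255],[[0.3,0,0],0,255],[[0.3,0,0],0,255]]'| grep -E 'pos|force';python3 -m crank '[[[0.2,0,0],0,255],[[0.3,0,0],0,255],[[0.3,0,0],0,255]]'| grep -E 'pos|force'
```

```text
eef_pos: [0.5127, -0.1134, 0.0472]
contact_force: [0.1, -0.1, 0.2]
finger_force: 0.5
eef_pos: [0.5127, -0.1133, 0.0472]
contact_force: [0.4, -3.0, 0.4]
finger_force: 1.2
eef_pos: [0.5127, -0.1133, 0.0472]
contact_force: [-0.2, -4.2, 0.1]
finger_force: 2.3
```

```bash
python3 m.py w12
python3 - <<'E'
import cv2
I=cv2.imread('pics/w12.png');cv2.imwrite('pics/w12c.png',cv2.resize(I[130:230,310:440],None,fx=5,fy=5,interpolation=cv2.INTER_NEAREST))
E
```

```text
bar ((555.4546508789062, -38.71149444580078), (89.36412048339844, 44.16603088378906), 84.70092010498047) 0.028 s [-34.3  53.1] ctr n 556.7 ctr s 8.9
fence 10323 [506.8 533.8] [-36.7  54. ]
tcp s -69.02402484086636 n 520.4751289314084 z 47.21638786057169 ang 85.01586251381066 t 27.25
rider 4858 s [-58.9 -35.9] n [505.3 558.2]
tabtop s [-57.  -45.9] n [508.3 532.4] z 0.0682
blade s [-40.7 -35.8] n [540.5 559.6]
```

View pics/w12c.png

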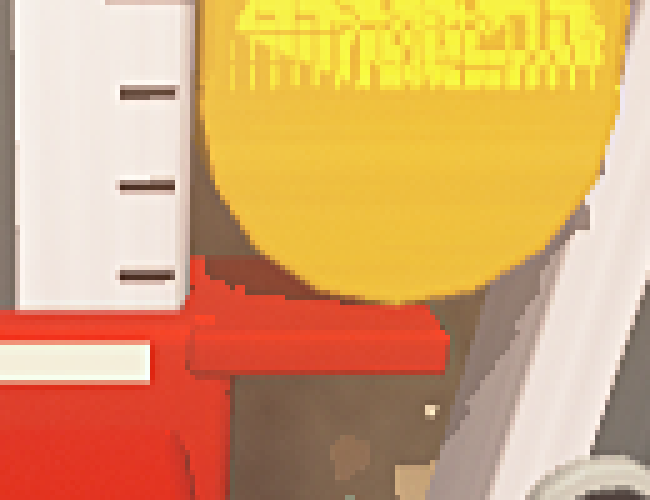

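The blade touches the nose at crop (395,300): motion stopped and the force stepped up to about 4 N, well below the 30 N seating push. I'll retreat straight back, lift, and verify.

```bash
python3 -m crank '[[[-2,0,0],0,255],[[-6,0,0],0,255],[[-14,0,0],0,255],[[-24,0,0],0,255],[[-32,0,0],0,255],[[-35,0,-30],0,255],[[-35,0,-75],0,255],[[-35,0,-120],0,255],[[-35,0,-150],0,255],[[-35,0,-150],0,255]]'; python3 -m crank '[[[0,0,0],0,255],[[0,0,0],0,255],[[0,0,0],0,255]]'; python3 m.py w13
```

```text
time: 28.25
eef_pos: [0.5127, -0.1498, 0.2036]
tcp_rot: [0.737, 0.675, 0.002, 0.005]
contact_force: [0.7, 0.2, -0.3]
opening: -0.001
finger_force: 0.0
time: 28.55
eef_pos: [0.5086, -0.1473, 0.195]
tcp_rot: [0.737, 0.675, -0.001, -0.002]
contact_force: [0.4, -0.4, -0.4]
opening: -0.003
finger_force: 0.0
bar ((555.4454956054688, -38.097007751464844), (89.84037017822266, 43.68104934692383), 84.70785522460938) 0.028 s [-34.5  54.2] ctr n 556.6 ctr s 9.5
fence 3963 [507. 534.] [-99.   55.1]
tcp s -103.33325502121069 n 519.4730548396768 z 195.22256806916053 ang 84.99213636382241 t 28.6
rider 1154 s [-65.4 -36. ] n [505.2 558.3]
tabtop s [-57.7 -46.1] n [508.5 532.8] z 0.0693
blade s [-40.3 -35.9] n [540.7 560. ]
```

The rider and bar are unchanged after the retreat, and the robot is clear of everything.

```bash
python3 -c "
from plant import ctrl
print(ctrl.sign_off())"
```

```text
the job is handed in; nothing more can be done
None
```

The job is handed in: the bar was pushed home into the slot with about 30 N and lies flat against the fence, the rider's blade was brought onto its nose with about 4 N, and the arm was clear of everything at about 29 s; no verdict was shown.

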